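# Nest the stepped cups on the sprung plunger and hold them against the stop

### The job

Nest the two loose stepped steel cups, in either order, into the one that already sits on the sprung plunger, so that all three stand upright in one stack, each fully home in the one below. Then press the stack straight down until the plunger is hard against its stop, firmly but without ramming it, and finish while still holding it down there, so that a colleague can pin it. Leave the other things on the bench where they are.

Things in the scene. Friction and masses are not known exactly. Their poses are not given: they have to be found in the camera images.
- plunger (a joint): travel of the sprung plunger straight down, m: 0 = fully up, 0.016 = hard against the stop (its disc meets the top of the guide sleeve). The spring pushes the seat up with 9 N at 0 and 15 N at the stop (the plunger's own weight taken off), so the three cups alone do not sink it; let go, it springs back up
- seat (a point): centre of the flat seat on top of the plunger, where cup_a stands: 72 mm above the bench when up, 56 mm when pressed to the stop. The seat is a steel disc 72 mm across with a raised rim 6 mm high, 53 mm inside, round the foot of cup_a. Moves with the plunger
- fixture: the fixture, fixed to the bench: dark steel base plate 110 x 100 x 12 mm with an aluminium guide sleeve 60 mm across, top 46 mm above the bench, and the sprung plunger standing out of it. Origin: centre of the underside; place and yaw vary
- cup_a: lowest cup, loose in the plunger's seat. Plain steel, stepped, open on top, 48 mm tall, 0.16 kg +-25 %. Foot 49 mm across, 23.5 mm high, bottom edge bevelled to 45 mm; upper part 60 mm across, 53 mm inside. Inside ledge 26 mm above the underside; below it a 40 mm well to a floor at 7 mm. Origin: centre of the underside, z up its axis
- cup_b: loose cup standing mouth up on the bench, identical to cup_a. A cup's foot drops 22 mm into the mouth of the cup below with 2 mm of play all round and rests on its ledge: its underside is then 26 mm above that of the cup below, and its top 24.5 mm stand free above the lower rim. Origin: centre of the underside
- cup_c: loose cup standing mouth up on the bench, identical to cup_a. Origin: centre of the underside
- plain_cup: bystander: plain straight steel cup without a step, 52 mm across, 64 mm tall, on the bench among the cups; origin: centre of the underside
- can: bystander: closed aluminium can 56 mm across, 70 mm tall; origin: centre of the underside
- collar: bystander: small steel collar 40 mm across, 14 mm tall; origin: centre of the underside
- wrench: bystander: wrench 190 mm long lying flat, to the left; origin near its middle
- hammer: bystander: hammer 280 mm long lying flat, to the right; origin near its middle
- screwdriver: bystander: screwdriver 200 mm long lying across in front of the robot, nearer than the fixture; origin near its middle
- brush: bystander: hand brush 180 mm long lying beyond the fixture; origin near its middle

How it is judged:
By the outcome, as a careful person would: the job done as asked, in the order asked, and still so for the second after the job is handed in, while the arm keeps its last pose, push and grip.
It also fails if it takes over 64 s, if anything falls off the work surface, if the arm or the gripper's body presses on something with over 40 N, if the wrist force passes 120 N, or if a joint passes its speed limit or range.

### The arm

A 7-joint arm with a two-finger parallel gripper is mounted at the origin on the work surface. World frame = base frame: x ahead of the robot, y to its left, z up, the work surface at z = 0. Lengths are in mm, angles in degrees, forces in N, time in s.
With the tool pointing down it reaches from about 425 to 875 mm from the base axis. Payload 9.9 kg.
Tool frame: the origin (TCP) lies on the centre line of the jaws, within the pads' length; the fingertips stand 14 mm ahead of it and the grasp point (between the pads) lies 5 mm behind it (finger_overhang is the distance from the TCP to the fingertips, in mm); z points along the fingers, y is the line along which they close (so a half turn about z gives the same grasp; the last joint's range is limited). The gripper opens to 85 mm and grips with 20 to 120 N. Pads are 22 mm wide; open, the fingers measure 114 mm over their backs; the gripper's body (76 mm by 85 mm) begins 54 mm behind the grasp point. The pads swing forward as they close: fully open they stand 13 mm farther back than shut.
Start: joints at [-69.488, 32.985, 1.427, 82.34, -0.859, 64.687, -3.237], TCP at [288.602, 610.196, 245.289] pointing down, gripper open.
Joint ranges: [-157.87, 157.87], [-19.46, 123.44], [-87.15, 90], [11.01, 140.99], [-62.26, 242.26], [9.8, 113.94], [-161.44, 161.44]. Speed limits (degrees/s): [127.2, 127.2, 172.46, 172.46, 180, 180, 180].

### API

Orientations are given as a 3x3 rotation matrix whose columns are the frame's x, y, z axes.
In Python, from plant import read_state, snapshot, camera_params, job_done, finger_overhang gives the robot as it stands.
- The arm moves only by the tool send_rows, never from a script. Its argument "commands" is a list of rows, each a list of 2 entries, a list of its own where there are three numbers: the shift along the tool's x, y, z in units of 30 mm (1.0 is 30 mm), then the turn, a rotation vector about the tool's x, y, z in degrees. In form: [[[x, y, z], [ax, ay, az]], ...]. A call has 1 to 20 rows; each row is the pose to reach, as a shift and turn from the pose commanded when the call began, along the tool's axes at that moment; what a row does not reach only later rows make up. A row lasts 1/8 s, in which the tool goes at most 62.5 mm and 10.7 degrees, less where a joint would pass 70% of its speed; a pose out of reach is approached as far as the arm can. A call with a gripper value outside its range is refused whole. "jaw" is the gripper's target within -1 to 1 (shut at 1, half-way at 0, fully open at -1), set as the call begins (left out, the last holds). The fingers move at their own pace and stop on an object; "grip_force" is the grip in N (left out, the last holds). Time passes only in rows, so rows that repeat a pose let the fingers close. It gives the time, the measured TCP pose, the force, the opening and the grip force at its end, in the units of the state.
- read_state(): the state, without advancing time (a new reading comes with each control period).
- snapshot(name): name is "scene" or "top" or "wrist"; returns the picture (480x640x3 uint8, red, green, blue); there is no depth.
- camera_params(name): a dict with "mtx" (3x3 intrinsics, pixels), "position" and "orientation" of the camera in the world. Camera axes: x right, y down, z forward; pixel columns grow to the right and rows downward; lengths in mm; the calibration is good to about 2 mm. A picture is of the moment at which its call begins: read the wrist's pose just before it. camera_params takes no time and is no camera call; for the wrist camera it gives the pose at the moment of the call.
- job_done(): hands the job in; it is judged then, once.
The state is a dict: "clock": time; "joint_positions": joint angles; "dq": joint speeds; "joint_efforts": joint torques, N m; "ee_pos": TCP position; "tcp_rot": TCP orientation; "contact_force": force on the tool from outside, world axes, zero at the start; "moment": the same for the moment, N m; "width": finger opening in mm; "finger_force": force on a finger pad.
Only numpy, scipy, OpenCV 4.12 (cv2) and the standard library are available. Lean on these libraries where they do the work, as an engineer would, in place of code of your own. Each camera call takes 0.05 s, during which the arm holds its last target. There are 200 camera calls.

## Working session

There is one attempt and no reset: what is moved stays moved. The work goes in short steps, Python scripts to look and compute and a tool call to move; the robot and the scene stay as the last step left them, time stands still between calls to the robot, and variables do not carry over. Pictures are saved under pics/ and viewed, at most 10 in all, crops included, and the job is handed in when it is done.

Besides the shell and the picture viewer there is one more tool, called after "Emit:" as name([rows], argument=value, ...), one row to a line, values as JSON. send_rows: Moves the arm, as the interface text tells. Its arguments: {"type":"object","properties":{"commands":{"type":"array","items":{"type":"array"}},"jaw":{"type":"number"},"grip_force":{"type":"number"}},"required":["commands"]}

```bash
mkdir -p pics; ls; python3 - <<'E'
from plant import *
import cv2,numpy as np
np.set_printoptions(precision=3,suppress=True)
s=read_state();print({k:s[k] for k in('clock','ee_pos','tcp_rot','width','contact_force')})
for n in('scene','top'):
    im=snapshot(n);cv2.imwrite(f'pics/{n}0.png',im[:,:,::-1]);print(n,camera_params(n))
E
```

```text
pics
{'clock': 0.0, 'ee_pos': array([288.454, 609.793, 244.455]), 'tcp_rot': array([[-0.904,  0.428, -0.001],
       [ 0.428,  0.904, -0.002],
       [-0.   , -0.002, -1.   ]]), 'width': 85.5441011638322, 'contact_force': array([-0.657, -0.008,  0.401])}
scene {'mtx': array([[550.723,   0.   , 314.96 ],
       [  0.   , 550.723, 249.164],
       [  0.   ,   0.   ,   1.   ]]), 'position': array([1390.9  , -603.941, 1138.593]), 'orientation': array([[ 0.611,  0.566, -0.553],
       [ 0.792, -0.447,  0.416],
       [-0.012, -0.692, -0.721]])}
top {'mtx': array([[502.469,   0.   , 318.571],
       [  0.   , 502.469, 241.262],
       [  0.   ,   0.   ,   1.   ]]), 'position': array([ 413.318,  -13.648, 1161.123]), 'orientation': array([[ 0.029, -0.987,  0.158],
       [-1.   , -0.028,  0.01 ],
       [-0.005, -0.159, -0.987]])}
```

View pics/top0.png

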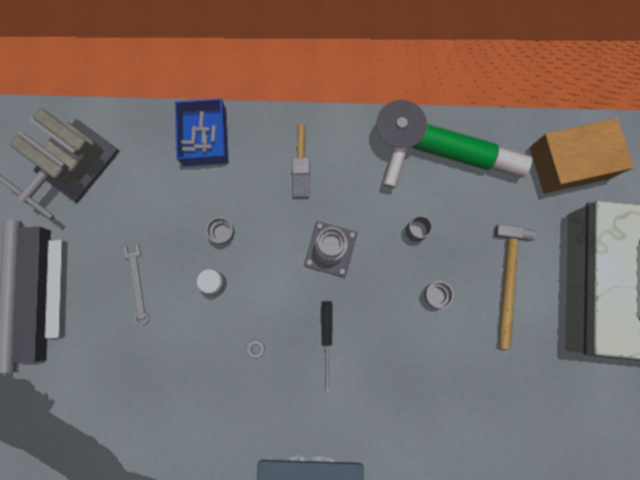

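View pics/scene0.png

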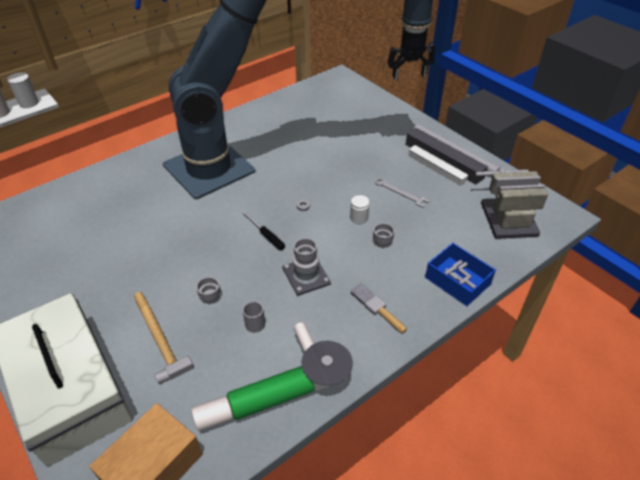

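The top view shows the stepped cups at about (220,231) and (438,295), and the fixture with cup_a at (330,243). The straight dark plain cup is at (419,229), the can at (210,282) and the collar at (256,349). The scene view agrees.

```bash
cat > h.py <<'E'
from plant import *
import cv2,numpy as np
np.set_printoptions(precision=2,suppress=True)
def cast(p,uv,z):
    R=np.array(p['orientation']);d=R@np.linalg.solve(p['mtx'],[uv[0],uv[1],1.]);c=np.array(p['position'])
    return c+d*(z-c[2])/d[2]
def project(p,X):
    q=p['mtx']@(np.array(p['orientation']).T@(np.array(X,float)-p['position']));return q[:2]/q[2]
def move(target,yaw=None):
    """shift in tool axes, in 30 mm units, to target TCP"""
    s=read_state();R=np.array(s['tcp_rot']);return R.T@(np.array(target)-s['ee_pos'])/30
E
python3 - <<'E'
from h import *
p=camera_params('top')
for n,uv,z in[('left',(220,231),40),('right',(438,295),40),('A',(331,241),120),('plain',(419,229),60),('can',(209,282),70),('fix',(330,249),12)]:
    print(n,cast(p,uv,z))
p=camera_params('scene')
for n,uv,z in[('left',(384,231),48),('right',(208,287),48),('A',(305,247),120),('can',(360,201),70)]:
    print(n,cast(p,uv,z))
s=read_state();w=camera_params('wrist');R=np.array(s['tcp_rot'])
print(w['mtx'],R.T@(w['position']-s['ee_pos']),R.T@w['orientation'])
E
```

```text
left [610.46 221.67  40.  ]
right [ 479.97 -271.08   40.  ]
A [581.66 -29.5  120.  ]
plain [ 623.94 -225.51   60.  ]
can [492.02 232.51  70.  ]
fix [580.34 -29.3   12.  ]
left [619.23 222.37  48.  ]
right [ 490.47 -273.97   48.  ]
A [587.73 -31.38 120.  ]
can [498.34 236.11  70.  ]
[[387.2    0.   325.86]
 [  0.   387.2  239.82]
 [  0.     0.     1.  ]] [  84.78   -0.1  -128.23] [[-0.   -0.95 -0.33]
 [ 1.   -0.   -0.  ]
 [ 0.   -0.33  0.95]]
```

Emit:
send_rows([
  [[-15.36,-7.04,1.5],[0,0,0]],
  [[-15.36,-7.04,1.5],[0,0,0]],
  [[-15.36,-7.04,1.5],[0,0,0]],
  [[-15.36,-7.04,1.5],[0,0,0]],
  [[-15.36,-7.04,1.5],[0,0,0]],
  [[-15.36,-7.04,1.5],[0,0,0]],
  [[-15.36,-7.04,1.5],[0,0,0]],
  [[-15.36,-7.04,1.5],[0,0,0]],
  [[-15.36,-7.04,1.5],[0,0,0]],
  [[-15.36,-7.04,1.5],[0,0,0]],
  [[-15.36,-7.04,1.5],[0,0,0]],
  [[-15.36,-7.04,1.5],[0,0,0]],
  [[-15.36,-7.04,1.5],[0,0,0]],
  [[-15.36,-7.04,1.5],[0,0,0]],
], jaw=-1)

```text
clock: 1.85
ee_pos: [614.6, 222.7, 200.4]
tcp_rot: [[-0.904, 0.427, 0.0], [0.427, 0.904, 0.0], [-0.0, 0.0, -1.0]]
contact_force: [0.1, -0.5, -0.7]
width: 85.1
finger_force: 0.0
```

```bash
python3 - <<'E'
from h import *
s=read_state();p=camera_params('wrist');im=snapshot('wrist');cv2.imwrite('pics/w1.png',im[:,:,::-1])
print(s['clock'],s['ee_pos'],s['tcp_rot'],s['joint_positions'],s['contact_force'])
print(project(p,(614,222,48)))
E
```

```text
1.85 [614.65 222.73 200.43] [[-0.9   0.43  0.  ]
 [ 0.43  0.9   0.  ]
 [-0.    0.   -1.  ]] [-25.61  33.31   2.65  89.32  -1.73  57.4   42.26] [ 0.08 -0.48 -0.74]
[324.92 224.68]
```

View pics/w1.png

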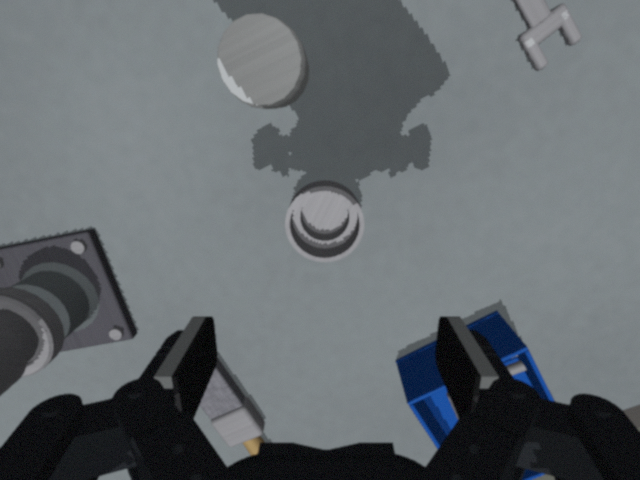

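The cup's rim circle runs from u 286 to 364 and v ~182 to 261, centred near (325,222). The can is at upper left and the fixture at the left edge. The path for the fingers is clear.

```bash
cat >> h.py <<'E'
def rim(p,c,z,r):
    t=np.linspace(0,2*np.pi,73);return np.array([project(p,(c[0]+r*np.cos(a),c[1]+r*np.sin(a),z)) for a in t])
E
python3 - <<'E'
from h import *
p=camera_params('wrist');c=cast(p,(325,222),48);print(c)
q=rim(p,c,48,30);print(q.min(0),q.max(0))
im=cv2.imread('pics/w1.png',0)
# bright rim: profile along row/col
print(im[222,276:300],im[222,350:375]);print(im[250:270,325],im[170:200,325])
E
```

```text
[612.18 222.79  48.  ]
[285.25 182.49] [364.76 258.95]
[128 131 129 130 129 130 128 128 133 145 151 153 148 124  87  61  65  91
 117 141 153 153 153 149] [151 153 153 151 150 142 115  73  73 116 140 145 147 143 136 130 129 128
 128 126 130 129 129 128 128]
[ 53  52  57  55  55  55  65  95 130 144 147 143 137 131 130 130 132 130
 130 131] [ 84  84  84  84  85  83  84  84  85  80  67  58  57  57  56  64  81  92
  93  96 114 140 151 154 154 154 152 150 153 151]
```

```bash
python3 -c "
from h import *
print(finger_overhang, finger_overhang() if callable(finger_overhang) else '', move((613.9,222,34)))"
```

```text
14.0  [ 0.02 -0.03  5.55]
```

Emit:
send_rows([
  [[0,-0.03,2],[0,0,0]],
  [[0,-0.03,4],[0,0,0]],
  [[0,-0.03,5.1],[0,0,0]],
  [[0,-0.03,5.5],[0,0,0]],
  [[0,-0.03,5.5],[0,0,0]],
  [[0,-0.03,5.5],[0,0,0]],
])

```text
clock: 2.65
ee_pos: [615.6, 221.8, 37.0]
tcp_rot: [[-0.904, 0.428, 0.002], [0.428, 0.904, 0.001], [-0.002, 0.002, -1.0]]
contact_force: [-0.3, 0.2, 0.4]
width: 85.4
finger_force: 0.0
```

```bash
python3 -c "
from h import *
s=read_state();print(finger_overhang() if callable(finger_overhang) else finger_overhang,s['ee_pos'],s['contact_force'],s['width'])"
```

```text
14.0 [615.57 221.82  37.05] [-0.34  0.22  0.38] 85.38325830669675
```

Emit:
send_rows([
  [[0.03,0,0.07],[0,0,0]],
  [[0.03,0,0.07],[0,0,0]],
  [[0.03,0,0.07],[0,0,0]],
  [[0.03,0,0.07],[0,0,0]],
  [[0.03,0,0.07],[0,0,0]],
  [[0.03,0,0.07],[0,0,0]],
  [[0.03,0,0.07],[0,0,0]],
  [[0.03,0,0.07],[0,0,0]],
], jaw=1, grip_force=60)

```text
clock: 3.65
ee_pos: [614.1, 222.1, 34.7]
tcp_rot: [[-0.904, 0.427, 0.001], [0.427, 0.904, 0.001], [-0.001, 0.001, -1.0]]
contact_force: [-1.6, -0.6, 8.3]
width: 58.4
finger_force: 63.3
```

Emit:
send_rows([
  [[0,0,-0.3],[0,0,0]],
  [[0,0,-1.5],[0,0,0]],
  [[0,0,-3],[0,0,0]],
  [[0,0,-5],[0,0,0]],
  [[-0.5,-1,-6.5],[0,0,0]],
  [[-1.5,-2.3,-6.5],[0,0,0]],
  [[-2.5,-3.8,-6.5],[0,0,0]],
  [[-3.5,-5.3,-6.5],[0,0,0]],
  [[-4.5,-6.8,-6.5],[0,0,0]],
  [[-5.33,-8.02,-6.5],[0,0,0]],
  [[-5.33,-8.02,-6.5],[0,0,0]],
  [[-5.33,-8.02,-6.5],[0,0,0]],
  [[-5.33,-8.02,-6.5],[0,0,0]],
  [[-5.33,-8.02,-6.5],[0,0,0]],
])

```text
clock: 5.4
ee_pos: [655.3, -62.7, 228.3]
tcp_rot: [[-0.905, 0.426, 0.0], [0.426, 0.905, 0.0], [0.0, 0.0, -1.0]]
contact_force: [0.3, 0.2, -2.1]
width: 58.6
finger_force: 64.8
```

```bash
python3 - <<'E'
from h import *
s=read_state();p=camera_params('wrist');im=snapshot('wrist');cv2.imwrite('pics/w2.png',im[:,:,::-1])
print(s['clock'],s['ee_pos'],s['contact_force'],s['width'])
q=rim(p,(584,-30),120,30);print(q.min(0),q.max(0))
E
```

```text
5.4 [655.33 -62.65 228.31] [ 0.28  0.25 -2.06] 58.59605566132542
[273.22  61.73] [376.14 169.76]
```

View pics/w2.png

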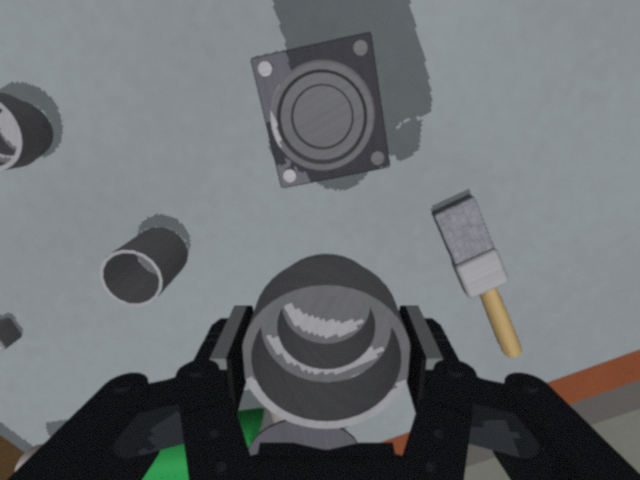

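The held cup sits in the jaws, with its mouth centred near (327,342). cup_a's rim shows as a ring centred near (323,115) with radius ~53 px.

```bash
cat >> h.py <<'E'
def fitrim(p,im,c0,z,r=30.,n=120,win=7):
    """outer rim centre: strongest radial edge near predicted circle, refit twice"""
    g=cv2.GaussianBlur(im if im.ndim==2 else cv2.cvtColor(im,cv2.COLOR_RGB2GRAY),(3,3),0).astype(np.float32)
    c=np.array(c0[:2],float)
    for w in(win,win/2,win/2):
        P=[]
        for a in np.linspace(0,2*np.pi,n,False):
            rr=np.arange(r-w,r+w,.25);q=np.array([project(p,(c[0]+x*np.cos(a),c[1]+x*np.sin(a),z)) for x in rr],np.float32)
            v=cv2.remap(g,q[:,0],q[:,1],cv2.INTER_LINEAR,borderMode=cv2.BORDER_REPLICATE).ravel();d=np.abs(np.gradient(v));k=d.argmax()
            if d[k]>1.0:P.append(c+rr[k]*np.array([np.cos(a),np.sin(a)]))
        P=np.array(P)
        f=lambda x:np.hypot(P[:,0]-x[0],P[:,1]-x[1])-x[2]
        from scipy.optimize import least_squares
        o=least_squares(f,[*c,r],loss='soft_l1',f_scale=.5);c=o.x[:2]
    return o.x,len(P),np.median(np.abs(f(o.x)))
E
python3 - <<'E'
from h import *
p=camera_params('wrist');g=cv2.imread('pics/w2.png',0)
print(g[115,262:285],g[115,362:384]);print(g[50:72,323],g[158:182,323])
c0=cast(p,(323,115),120);print(c0);print(fitrim(p,g,c0,120))
R=np.array(read_state()['tcp_rot']);t=read_state()['ee_pos'];hz=t[2]-34.7+48
h0=cast(p,(327,342),hz);h,n,e=fitrim(p,g,h0,hz);print(h0,h,n,e,R.T@(np.array([*h[:2],hz])-t))
h,n,e=fitrim(p,g,h0,hz,26.5);print(h,n,e,R.T@(np.array([*h[:2],hz])-t))
E
```

```text
[136 116  94  95  97  97  99 107 131 151 153 135 114 102  85  68  57  53
  72  91 101 105 104] [100  87  68  52  64  91 103 108 107 107 104  96  80  70  61  62  63  61
  61  63  63  80]
[ 66  65  66  63  64  64  65  65  70  76  88  95 103 105 106 103 105 106
  99  79  59  58] [103  89  72  65  63  70  92  99 102 103 103  96  80  65  62  60  60  60
  60  62  59  60  76  90]
[582.05 -30.42 120.  ]
(array([584.19, -34.26,  27.92]), 120, np.float64(0.6855027656997894))
[648.29 -59.36 241.58] [650.43 -60.83  30.53] 112 1.0083674239806442 [  5.32  -0.2  -13.3 ]
[653.41 -62.14  28.15] 120 0.5227402732746498 [  2.07  -0.11 -13.3 ]
```

```bash
python3 - <<'E'
from h import *
p=camera_params('wrist');g=cv2.imread('pics/w2.png',0);t=read_state()['ee_pos'];hz=t[2]+13.3
q=rim(p,t[:2],hz,30);print(q.min(0),q.max(0))
q=rim(p,t[:2],hz,26.5);print(q.min(0),q.max(0))
print(g[400:440,327]);print(g[345,238:262],g[345,392:415]);print(g[275:300,327])
q=rim(p,(582.9,-31.2),120,30);print(q.min(0),q.max(0))
q=rim(p,(582.9,-31.2),98,20);print('well',q.min(0),q.max(0));print(g[115,282:300],g[115,345:362],g[78:92,322],g[140:156,322])
E
```

```text
[240.96 283.82] [411.81 428.33]
[250.98 293.46] [401.78 420.97]
[ 64  63  65  63  64  63  66  63  62  64  65  63  58  61  63  64  62  59
  60  61  81 122 140 147 150 148 148 146 130 106  95  93  89  91  91  89
  91  91  92  90]
[  8  18  18  31  67  93 101 103 105 102 103 103 102  98  85  67  56  55
  54  54  54  54  55  55] [ 52  52  52  49  51  50  60  78  94 100 103 103 103 103 103 102  96  81
  54  29  13  13   1]
[ 63  62  66  63  61  62  62  61  64  69  90 100 100 102 101 103 103 103
 101 102 100 101 101 100 103]
[270.89  60.53] [373.92 168.76]
well [291.28  82.22] [354.14 148.25]
[101 105 104 106 104 105 106 103  94  75  68  89 103 105 107 105 106 106] [106 106 108 108 108 105  90  75  85  98 106 105 106 106 104 104 102] [108 108 108 108 105  95  79  88 101 105 106 104 107 107] [104 104 105 101 102  99  90  74  70  85  99 106 106 106 107 105]
```

The held cup is centred on the TCP (within 0.5 mm), and cup_a is at about (583.1, -31.4).

Emit:
send_rows([
  [[1.3,-0.04,0],[0,0,0]],
  [[2.62,-0.083,0],[0,0,0]],
  [[2.62,-0.083,0.5],[0,0,0]],
  [[2.62,-0.083,1.5],[0,0,0]],
  [[2.62,-0.083,2.2],[0,0,0]],
  [[2.62,-0.083,2.2],[0,0,0]],
  [[2.62,-0.083,2.2],[0,0,0]],
  [[2.62,-0.083,2.2],[0,0,0]],
])

```text
clock: 6.45
ee_pos: [583.9, -32.7, 163.1]
tcp_rot: [[-0.904, 0.428, 0.002], [0.428, 0.904, -0.0], [-0.002, 0.001, -1.0]]
contact_force: [0.5, 0.0, -1.6]
width: 58.5
finger_force: 64.8
```

```bash
python3 -c "
from h import *
s=read_state();print(s['ee_pos'],s['contact_force'],move((583.1,-31.4,134)))"
```

```text
[583.9  -32.72 163.12] [ 0.51  0.04 -1.64] [0.04 0.03 0.97]
```

Emit:
send_rows([
  [[0.04,0.03,0],[0,0,0]],
  [[0.04,0.03,0.1],[0,0,0]],
  [[0.04,0.03,0.2],[0,0,0]],
  [[0.04,0.03,0.3],[0,0,0]],
  [[0.04,0.03,0.4],[0,0,0]],
  [[0.04,0.03,0.4],[0,0,0]],
])

```text
clock: 7.2
ee_pos: [582.3, -31.4, 149.8]
tcp_rot: [[-0.904, 0.428, -0.001], [0.428, 0.904, -0.0], [0.001, -0.0, -1.0]]
contact_force: [-0.9, 0.0, -1.5]
width: 58.3
finger_force: 64.8
```

Emit:
send_rows([
  [[0,0,0.1],[0,0,0]],
  [[0,0,0.2],[0,0,0]],
  [[0,0,0.3],[0,0,0]],
  [[0,0,0.4],[0,0,0]],
  [[0,0,0.48],[0,0,0]],
  [[0,0,0.48],[0,0,0]],
])

```text
clock: 7.95
ee_pos: [582.4, -31.3, 135.6]
tcp_rot: [[-0.904, 0.428, -0.0], [0.428, 0.904, -0.0], [0.0, -0.0, -1.0]]
contact_force: [-0.3, 0.1, -1.9]
width: 58.4
finger_force: 64.8
```

Emit:
send_rows([
  [[0,0,0.05],[0,0,0]],
  [[0,0,0.1],[0,0,0]],
  [[0,0,0.13],[0,0,0]],
  [[0,0,0.13],[0,0,0]],
  [[0,0,0.13],[0,0,0]],
])

```text
clock: 8.57
ee_pos: [582.6, -31.4, 132.5]
tcp_rot: [[-0.904, 0.428, 0.001], [0.428, 0.904, 0.0], [-0.001, 0.0, -1.0]]
contact_force: [-3.2, 0.5, 6.2]
width: 58.4
finger_force: 65.4
```

Emit:
send_rows([
  [[0,0,0],[0,0,0]],
  [[0,0,0],[0,0,0]],
  [[0,0,0],[0,0,0]],
  [[0,0,0],[0,0,0]],
  [[0,0,0],[0,0,0]],
  [[0,0,-0.5],[0,0,0]],
  [[0,0,-1.2],[0,0,0]],
  [[0,0,-2.25],[0,0,0]],
  [[-0.1,-1.5,-2.25],[0,0,0]],
  [[-0.2,-3.2,-2.25],[0,0,0]],
  [[-0.3,-5,-2.25],[0,0,0]],
  [[-0.4,-6.8,-2.25],[0,0,0]],
  [[-0.51,-8.67,-2.25],[0,0,0]],
  [[-0.51,-8.67,-2.25],[0,0,0]],
  [[-0.51,-8.67,-2.25],[0,0,0]],
  [[-0.51,-8.67,-2.25],[0,0,0]],
], jaw=-1)

```text
clock: 10.58
ee_pos: [486.0, -271.6, 199.8]
tcp_rot: [[-0.905, 0.426, 0.001], [0.426, 0.905, 0.0], [-0.0, 0.001, -1.0]]
contact_force: [0.3, -0.2, 0.4]
width: 85.5
finger_force: 0.0
```

```bash
python3 - <<'E'
from h import *
s=read_state();p=camera_params('wrist');im=snapshot('wrist');cv2.imwrite('pics/w3.png',im[:,:,::-1])
im=snapshot('scene');cv2.imwrite('pics/s3.png',cv2.resize(im[170:330,180:420,::-1],None,fx=3,fy=3))
print(s['clock'],s['ee_pos'],s['contact_force'],s['width'],s['joint_positions'])
q=rim(p,(485,-273),48,30);print(q.min(0),q.max(0))
E
```

```text
10.575 [ 485.96 -271.64  199.78] [ 0.31 -0.22  0.36] 85.52765606538124 [ 21.51  25.65   4.23 104.19  -2.43  50.23  91.69]
[284.14 185.47] [363.63 261.7 ]
```

View pics/w3.png

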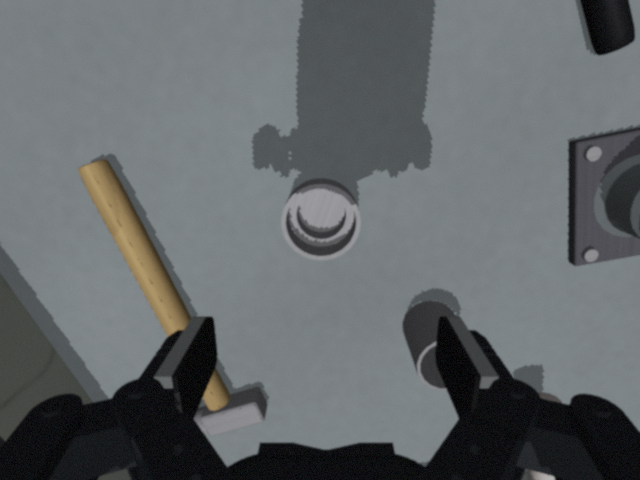

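View pics/s3.png

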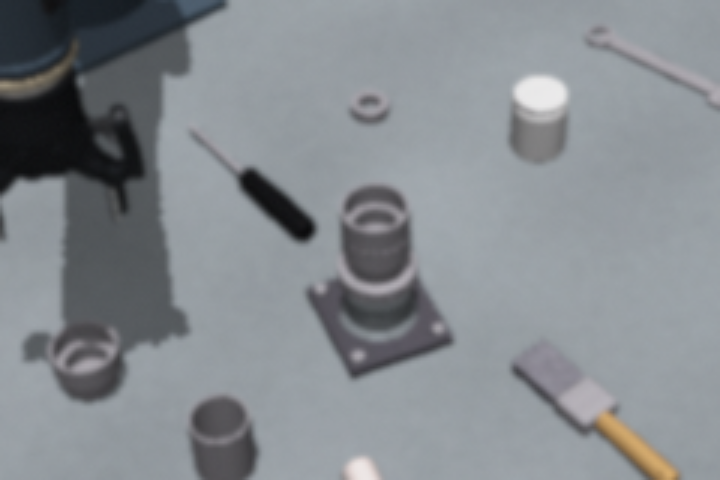

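Two cups are nested and upright on the plunger. In the wrist view the right cup's rim spans u ~281–361 with its bottom at v ~260. The plain cup and hammer are clear of the fingers.

```bash
python3 - <<'E'
from h import *
p=camera_params('wrist');g=cv2.imread('pics/w3.png',0)
print(g[220,272:292],g[220,352:372]);print(g[250:270,321],g[205:212,321])
for c in[(485,-273),(483.5,-275)]:
    q=rim(p,c,48,30);print(c,q.min(0),q.max(0),move((*c,33)))
E
```

```text
[130 128 130 129 130 131 131 130 133 142 148 151 148 131  96  60  63  83
 103 132] [145 116  79  91 127 143 150 148 141 132 127 128 127 128 127 127 128 126
 130 129]
[ 53  56  56  56  62  90 131 147 148 146 136 130 126 125 128 127 125 123
 127 126] [150 148 149 150 150 151 150]
(485, -273) [284.41 185.66] [363.93 261.92] [ 0.01 -0.05  5.55]
(483.5, -275) [281.14 184.97] [360.71 261.32] [ 0.02 -0.13  5.55]
```

Emit:
send_rows([
  [[0.05,-0.13,2],[0,0,0]],
  [[0.05,-0.13,4],[0,0,0]],
  [[0.05,-0.13,5.1],[0,0,0]],
  [[0.05,-0.13,5.53],[0,0,0]],
  [[0.05,-0.13,5.53],[0,0,0]],
  [[0.05,-0.13,5.53],[0,0,0]],
  [[0.05,-0.13,5.53],[0,0,0]],
])

```text
clock: 11.55
ee_pos: [482.9, -276.3, 34.9]
tcp_rot: [[-0.904, 0.428, 0.002], [0.428, 0.904, -0.001], [-0.002, -0.0, -1.0]]
contact_force: [0.2, -0.1, 0.9]
width: 85.4
finger_force: 0.0
```

Emit:
send_rows([
  [[0,0,0],[0,0,0]],
  [[0,0,0],[0,0,0]],
  [[0,0,0],[0,0,0]],
  [[0,0,0],[0,0,0]],
  [[0,0,0],[0,0,0]],
  [[0,0,0],[0,0,0]],
  [[0,0,0],[0,0,0]],
  [[0,0,0],[0,0,0]],
], jaw=1, grip_force=60)

```text
clock: 12.55
ee_pos: [482.5, -276.0, 34.8]
tcp_rot: [[-0.904, 0.427, 0.001], [0.427, 0.904, -0.0], [-0.001, 0.0, -1.0]]
contact_force: [-2.6, 2.2, 13.7]
width: 59.3
finger_force: 61.5
```

Emit:
send_rows([
  [[0,0,-0.3],[0,0,0]],
  [[0,0,-1.5],[0,0,0]],
  [[0,0,-3],[0,0,0]],
  [[0,0,-5],[0,0,0]],
  [[0,0.5,-7.3],[0,0,0]],
  [[-0.4,2,-7.3],[0,0,0]],
  [[-0.8,3.7,-7.3],[0,0,0]],
  [[-1.2,5.4,-7.3],[0,0,0]],
  [[-1.7,7.1,-7.3],[0,0,0]],
  [[-2.2,8.8,-7.3],[0,0,0]],
  [[-2.2,8.8,-7.3],[0,0,0]],
  [[-2.2,8.8,-7.3],[0,0,0]],
  [[-2.2,8.8,-7.3],[0,0,0]],
  [[-2.2,8.8,-7.3],[0,0,0]],
])

```text
clock: 14.3
ee_pos: [654.2, -66.7, 252.8]
tcp_rot: [[-0.903, 0.429, 0.0], [0.429, 0.903, -0.0], [-0.0, -0.0, -1.0]]
contact_force: [-0.2, -0.6, -2.0]
width: 58.7
finger_force: 65.2
```

```bash
python3 - <<'E'
from h import *
s=read_state();p=camera_params('wrist');im=snapshot('wrist');cv2.imwrite('pics/w4.png',im[:,:,::-1])
t=s['ee_pos'];print(s['clock'],t,s['contact_force'],s['width'])
q=rim(p,(582.8,-31.4),146,30);print(q.min(0),q.max(0))
q=rim(p,(582.8,-31.4),124,20);print('well',q.min(0),q.max(0))
q=rim(p,t[:2],t[2]+13.3,30);print('held',q.min(0),q.max(0))
g=cv2.imread('pics/w4.png',0)
m=q.mean(0);print(g[345,232:262],g[345,392:420],g[400:440,326])
E
```

```text
14.3 [654.17 -66.73 252.85] [-0.24 -0.65 -1.98] 58.67621043563438
[276.52  59.06] [380.27 168.14]
well [296.56  81.03] [359.84 147.54]
held [240.83 283.97] [411.69 428.43]
[ 13   3  11  19  14   7  11  10  15  44  77  96  98  99  99 101  99 100
  99  90  73  58  51  50  51  53  54  51  53  53] [ 53  50  54  47  49  51  53  64  84  96  99  99 101 100  97 100  98  94
  69  38  13   8  18  16   6  12  14  13] [ 60  62  62  65  63  65  62  64  63  63  61  61  59  60  59  64  64  62
  85 129 148 151 150 151 152 147 124 100  91  88  89  89  89  87  88  87
  89  88  91  91]
```

View pics/w4.png

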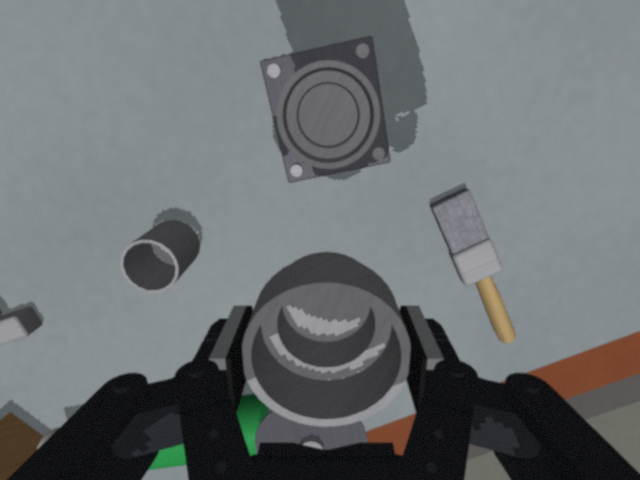

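The held cup is seated squarely in the jaws. The stack's top rim is concentric around (328,115).

```bash
python3 - <<'E'
from h import *
g=cv2.imread('pics/w4.png',0)
print(g[115,270:300]);print(g[115,354:386]);print(g[54:90,328]);print(g[140:176,328])
print(move((582.8,-31.4,190)))
E
```

```text
[138 130 106  87  88  88  94 103 105 105 104  99  86  67  50  63  88  99
 105 103 104 104 104 107 103 101  86  69  81  92]
[103 106 101  83  64  76  92 103 106 107 107 108 105 105 104  93  74  54
  52  67  89 100 105 103 103  95  78  67  60  63  80  89]
[ 65  64  62  63  63  73  91 106 107 109 107 106  93  72  53  59  80  97
 106 105 107 105 105 106 106 106 103  93  77  79  98 105 106 108 107 104]
[106 105 105 103 101  86  69  71  86 100 103 103 104 103 107 106 104 102
  86  68  61  65  74  90  99 101 101  99  89  72  62  59  60  57  65  82]
[2.65 0.03 2.09]
```

Emit:
send_rows([
  [[1.3,0.02,0],[0,0,0]],
  [[2.63,0.02,0],[0,0,0]],
  [[2.63,0.02,0.5],[0,0,0]],
  [[2.63,0.02,1.5],[0,0,0]],
  [[2.63,0.02,2.15],[0,0,0]],
  [[2.63,0.02,2.15],[0,0,0]],
  [[2.63,0.02,2.15],[0,0,0]],
  [[2.63,0.02,2.15],[0,0,0]],
  [[2.63,0.02,2.15],[0,0,0]],
])

```text
clock: 15.48
ee_pos: [583.9, -31.3, 188.7]
tcp_rot: [[-0.904, 0.428, 0.001], [0.428, 0.904, 0.0], [-0.001, 0.0, -1.0]]
contact_force: [0.1, 0.7, -1.2]
width: 58.9
finger_force: 65.2
```

```bash
python3 -c "
from h import *
s=read_state();print(s['ee_pos'],s['contact_force'],move((582.9,-31.8,159)))"
```

```text
[583.93 -31.25 188.66] [ 0.1   0.7  -1.24] [ 0.02 -0.03  0.99]
```

Emit:
send_rows([
  [[0.03,-0.02,0.1],[0,0,0]],
  [[0.03,-0.02,0.2],[0,0,0]],
  [[0.03,-0.02,0.3],[0,0,0]],
  [[0.03,-0.02,0.4],[0,0,0]],
  [[0.03,-0.02,0.48],[0,0,0]],
  [[0.03,-0.02,0.48],[0,0,0]],
])

```text
clock: 16.23
ee_pos: [582.4, -31.3, 173.3]
tcp_rot: [[-0.904, 0.428, -0.0], [0.428, 0.904, -0.0], [0.0, -0.0, -1.0]]
contact_force: [-0.4, -0.1, -1.3]
width: 58.9
finger_force: 65.2
```

In the mouth without contact. Lowering to the ledge.

Emit:
send_rows([
  [[0,0,0.1],[0,0,0]],
  [[0,0,0.2],[0,0,0]],
  [[0,0,0.3],[0,0,0]],
  [[0,0,0.4],[0,0,0]],
  [[0,0,0.4],[0,0,0]],
])

```text
clock: 16.85
ee_pos: [582.3, -31.4, 161.3]
tcp_rot: [[-0.904, 0.428, -0.001], [0.428, 0.904, -0.0], [0.001, -0.0, -1.0]]
contact_force: [-0.3, 0.3, -1.7]
width: 58.8
finger_force: 65.2
```

Emit:
send_rows([
  [[0,0,0.05],[0,0,0]],
  [[0,0,0.1],[0,0,0]],
  [[0,0,0.1],[0,0,0]],
  [[0,0,0.1],[0,0,0]],
])

```text
clock: 17.35
ee_pos: [582.7, -31.4, 158.9]
tcp_rot: [[-0.904, 0.428, 0.0], [0.428, 0.904, -0.0], [-0.0, 0.0, -1.0]]
contact_force: [-1.5, 1.1, 2.2]
width: 59.1
finger_force: 65.5
```

Emit:
send_rows([
  [[0,0,0.03],[0,0,0]],
  [[0,0,0.07],[0,0,0]],
  [[0,0,0.1],[0,0,0]],
  [[0,0,0.15],[0,0,0]],
  [[0,0,0.2],[0,0,0]],
  [[0,0,0.2],[0,0,0]],
  [[0,0,0.2],[0,0,0]],
], grip_force=100)

```text
clock: 18.23
ee_pos: [582.8, -31.4, 152.8]
tcp_rot: [[-0.904, 0.428, 0.001], [0.428, 0.904, -0.0], [-0.001, 0.0, -1.0]]
contact_force: [-1.4, 0.6, 7.3]
width: 57.8
finger_force: 105.4
```

Emit:
send_rows([
  [[0,0,0.05],[0,0,0]],
  [[0,0,0.1],[0,0,0]],
  [[0,0,0.15],[0,0,0]],
  [[0,0,0.2],[0,0,0]],
  [[0,0,0.25],[0,0,0]],
  [[0,0,0.25],[0,0,0]],
  [[0,0,0.25],[0,0,0]],
])

```text
clock: 19.1
ee_pos: [582.8, -31.4, 145.6]
tcp_rot: [[-0.904, 0.428, 0.001], [0.428, 0.904, -0.0], [-0.001, 0.0, -1.0]]
contact_force: [-2.0, -0.3, 9.0]
width: 57.8
finger_force: 105.7
```

Emit:
send_rows([
  [[0,0,0.04],[0,0,0]],
  [[0,0,0.07],[0,0,0]],
  [[0,0,0.1],[0,0,0]],
  [[0,0,0.1],[0,0,0]],
  [[0,0,0.1],[0,0,0]],
])

```text
clock: 19.73
ee_pos: [582.9, -31.5, 143.1]
tcp_rot: [[-0.904, 0.428, 0.001], [0.428, 0.904, -0.0], [-0.001, 0.001, -1.0]]
contact_force: [-2.8, 0.2, 14.1]
width: 58.1
finger_force: 106.4
```

Emit:
send_rows([
  [[0,0,0.02],[0,0,0]],
  [[0,0,0.04],[0,0,0]],
  [[0,0,0.05],[0,0,0]],
  [[0,0,0.05],[0,0,0]],
  [[0,0,0.05],[0,0,0]],
])

```text
clock: 20.35
ee_pos: [583.2, -31.6, 142.9]
tcp_rot: [[-0.904, 0.428, 0.003], [0.428, 0.904, -0.0], [-0.003, 0.001, -1.0]]
contact_force: [-6.6, -0.4, 27.5]
width: 57.7
finger_force: 107.6
```

Emit:
send_rows([
  [[0,0,0.02],[0,0,0]],
  [[0,0,0.025],[0,0,0]],
  [[0,0,0.025],[0,0,0]],
  [[0,0,0.025],[0,0,0]],
  [[0,0,0.025],[0,0,0]],
  [[0,0,0.025],[0,0,0]],
])

```text
clock: 21.1
ee_pos: [583.4, -31.7, 142.8]
tcp_rot: [[-0.904, 0.428, 0.004], [0.428, 0.904, -0.0], [-0.003, 0.001, -1.0]]
contact_force: [-7.9, -0.9, 33.8]
width: 57.8
finger_force: 108.3
```

```bash
python3 - <<'E'
from h import *
im=snapshot('scene');cv2.imwrite('pics/s5.png',cv2.resize(im[200:320,240:380,::-1],None,fx=5,fy=5,interpolation=cv2.INTER_CUBIC))
s=read_state();print(s['ee_pos'],s['contact_force'],s['width'],s['finger_force'],s['moment'])
E
```

```text
[583.42 -31.64 142.83] [-7.94  0.08 33.3 ] 57.92049538183484 108.34419183433056 [-0.13  1.92 -0.05]
```

View pics/s5.png

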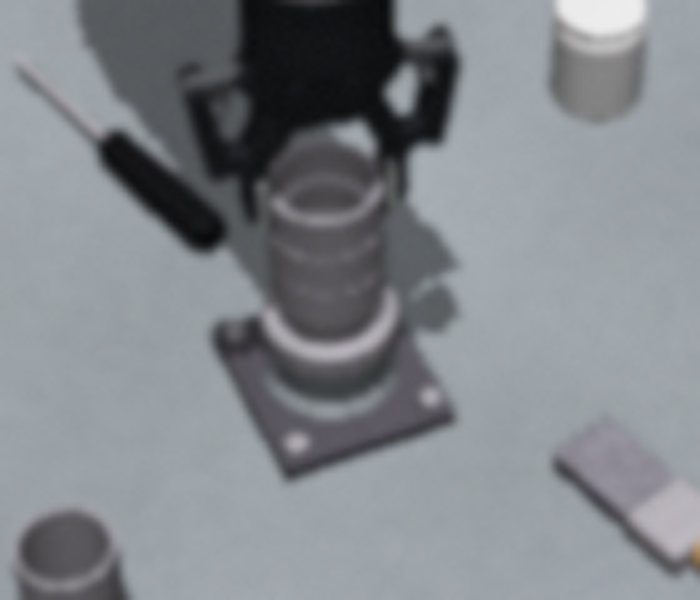

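All three cups stand straight with even 24 mm bands, and the seat disc (330,330) is down on the sleeve. TCP travel since contact is 16.1 mm, with a stiff 33 N at the end.

```bash
python3 -c "
from plant import *
print(job_done())"
```

```text
the job is handed in; nothing more can be done
None
```

The two loose cups are nested upright on cup_a, the plunger is against its stop (16.1 mm of tool travel), and the arm is still holding it down with about 33 N; I handed the job in at about 21 s.

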